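# Slide the pepper mill back into its gap in the spice row

### The arm

A 6-joint arm with a two-finger parallel gripper is mounted at the origin on the work surface. World frame = base frame: x ahead of the robot, y to its left, z up, the work surface at z = 0. Lengths are in m, angles in rad, forces in N, time in s.
With the tool pointing down it reaches from about 0.3 to 0.775 m from the base axis. Payload 14.6 kg.
Tool frame: the origin (TCP) lies midway between the tips of the shut fingers; the grasp point (between the pads) lies 19 mm behind it; z points along the fingers, y is the direction in which the jaws open and shut (so a half turn about z gives the same grasp; the last joint's range is limited). The gripper opens to 94 mm and grips with 3 to 60 N. Pads are 16 mm wide; open, the fingers measure 119 mm over their backs; the gripper's body (75 mm by 177 mm) begins 78 mm behind the grasp point.
Start: joints at [1.067, 0.3, 1.521, -0, 1.321, -0.067], TCP at [0.233, 0.498, 0.205] pointing down, gripper open.
Joint ranges: [-3.03, 3.03], [-0.79, 2.21], [0.23, 2.52], [-1.04, 4.18], [0, 3.07], [-2.55, 2.55]. Speed limits (rad/s): [2.22, 2.22, 2.57, 3.14, 3.14, 3.14].

### API

Orientations are given as [roll, pitch, yaw] about the fixed x, y, z axes, in that order (R = Rz(yaw) Ry(pitch) Rx(roll)).
In Python, from station import readout, imaging, job gives the robot as it stands.
- The arm moves only by the tool arm_command, never from a script. Its argument "increments" is a list of rows, each an object with "gripper": the opening, from 0 (shut) to 1 (fully open); "slide": the shift along the world's x, y, z in m, a list of three; "yaw": the turn about the world's z in rad. A call has 1 to 8 rows; each row is the pose to reach, as a shift and turn from the pose commanded when the call began; what a row does not reach only later rows make up. A row lasts 1/8 s, in which the tool goes at most 62.5 mm and 10.7 degrees, less where a joint would pass 70% of its speed; a pose out of reach is approached as far as the arm can. A call with a gripper value outside its range is refused whole. The fingers move at their own pace and stop on an object; "grip_force" is the grip in N (left out, the last holds). Time passes only in rows, so rows that repeat a pose let the fingers close. It gives the time, the measured TCP pose, the force and the opening at its end, in the units of the state.
- readout.get_obs(): the state, without advancing time (a new reading comes with each control period).
- imaging.camera(name): name is "scene" or "side" or "wrist"; returns a dict with "color" (420x560x3 uint8, red, green, blue), "mtx" (3x3 intrinsics, pixels), "rvec" (rotation vector, rad) and "tvec" (3), from world to camera coordinates, as OpenCV has them. Camera axes: x right, y down, z forward; pixel columns grow to the right and rows downward; lengths in m; the calibration is good to about 2 mm. The wrist camera is an equidistant fisheye: a pixel r from the principal point sees the ray r / f radians off the axis. A picture is of the moment at which its call begins. There is no depth.
- job.hand_in(): hands the job in, once; it reports no verdict.
The state is a dict: "time_s": time; "qpos": joint angles; "joint_vel": joint speeds; "tau": joint torques, N m; "ee_pos": TCP position; "eef_rot": TCP orientation; "force": force on the tool from outside, world axes, zero at the start; "moment": the same for the moment, N m; "grip_width": finger opening in m.
Only numpy, scipy, OpenCV 4.12 (cv2) and the standard library are available. Lean on these libraries where they do the work, as an engineer would, in place of code of your own. Each camera call takes 0.05 s, during which the arm holds its last target. There are 200 camera calls.

### The job

The tall wooden pepper mill has been left out on the bar: slide it back into the gap left for it in the row of tins and salt shaker that stands along the front of the stepped spice shelf, about midway between its two neighbours and standing back against the shelf's front board. It is top-heavy, so push it with the fingertips low on its broad foot; it must stay on the bar, never lifted and never tipping, and its upper part must not be touched. Leave everything else where it stands, and finish with the fingers clear.

Things in the scene. Friction and masses are not known exactly. Their poses are not given: they have to be found in the camera images.
- mill: tall pepper mill, dark wood, 193 mm high, standing upright in the open before the spice shelf. Origin: centre of its underside. Foot: plain cylinder 56 mm in diameter up to 58 mm, then narrowing to 42 mm at 75 mm. 0.26 to 0.43 kg, centre of mass 75 mm up, friction on the bar 0.5 to 0.7: pushed below 35 mm it slides, pushed above 40 mm it may tip. Nothing stands between it and the gap.
- mill_upper: the mill's upper part, rigid with its foot: all from 75 mm height (its origin, on the axis) to 193 mm: waist 31 mm in diameter at 100 mm, bulge 45 mm at 138 mm, domed head 47 mm at 160 mm, small steel knob. Not to be touched by the robot.
- gap (a point): point on the bar at the foot of the shelf's front board, in the middle of the gap. x is level and points into the shelf, square to the board; y runs along the board, z is up. The mill belongs with its axis at x = -28 mm, y = 0 in this frame. About 105 mm is free between the gap's two neighbours.
- tin_a: steel spice tin with a screw cap, 60 mm in diameter, 73 mm high; origin: centre of its underside. The three tins look alike. Tins and salt shaker stand in a row, axes about 34 mm in front of the board, at about -158, -84, +84 and +158 mm along it from the gap's middle, in any order. Leave alone.
- tin_b: steel spice tin, as tin_a. Leave alone.
- tin_c: steel spice tin, as tin_a. Leave alone.
- salt: short salt shaker, dark wood with a steel top, 50 mm in diameter, 105 mm high; origin: centre of its underside; in the row with the tins. Leave alone.
- bowl: yellow plastic mixing bowl, 220 mm across the rim, 105 mm high, standing to the left; origin: centre of its underside. Leave alone.
- tray: round melamine tray, 300 mm across, 18 mm high, lying to the right; origin: centre of its underside. Leave alone.
- tongs: bamboo tongs, 240 mm long, 20 mm high, lying on the tray; origin: near the middle of the underside. Leave alone.
- rack: fixed stepped bamboo spice shelf, 460 mm long; origin and axes as gap. Front board 55 mm high; second step 66 mm further back, 110 mm high. Small glass jars stand on both steps, none within 110 mm of the middle on the front one. A clip-on magnetic rack with a steel measuring cup rises to 250 mm at the back edge, beyond +y of the middle.

How it is judged:
By the outcome, as a careful person would: the job done as asked, in the order asked, and still so for the second after the job is handed in, with the robot touching nothing.
It also fails if it takes over 53 s, if anything falls off the work surface, if the arm or the gripper's body presses on something with over 40 N, if the wrist force passes 120 N, or if a joint passes its speed limit or range.

## Working session

There is one attempt and no reset: what is moved stays moved. The work goes in short steps, Python scripts to look and compute and a tool call to move; the robot and the scene stay as the last step left them, time stands still between calls to the robot, and variables do not carry over. Pictures are saved under pics/ and viewed, about 8 in all and at most 12, crops included, and the job is handed in when it is done.

Besides the shell and the picture viewer there is one more tool, called by a JSON object that holds its "method" and its "body". arm_command: Moves the arm, as the interface text tells. Its arguments: {"type":"object","properties":{"increments":{"type":"array","items":{"type":"object","properties":{"gripper":{"type":"number"},"slide":{"type":"array","items":{"type":"number"}},"yaw":{"type":"number"}}}},"grip_force":{"type":"number"}},"required":["increments"]}

```bash
mkdir -p pics; cat > h.py <<'E'
import cv2,numpy as np
from station import readout,imaging,job
def snap(n,f):
    c=imaging.camera(n); cv2.imwrite(f,c["color"][:,:,::-1]); np.savez(f+'.npz',**c); return c
def ray(c,u,v):
    R=cv2.Rodrigues(np.array(c["rvec"],float))[0]; t=np.array(c["tvec"],float).ravel(); K=np.array(c["mtx"])
    d=R.T@np.linalg.solve(K,[u,v,1]); return -R.T@t,d
def onz(c,u,v,z=0):
    o,d=ray(c,u,v); return o+d*(z-o[2])/d[2]
def proj(c,P):
    return cv2.projectPoints(np.array(P,float).reshape(-1,3),np.array(c["rvec"],float),np.array(c["tvec"],float),np.array(c["mtx"]),None)[0].reshape(-1,2)
E
python3 - <<'E'
from h import *
for n in("scene","side"):
    c=snap(n,f"pics/{n}0.png"); print(n,ray(c,280,210))
a=[cv2.imread(f"pics/{n}0.png") for n in("scene","side")]
print(readout.get_obs())
E
```

```text
scene (array([ 0.84604524, -0.62752752,  0.68713336]), array([-0.29843023,  0.69100632, -0.65847283]))
side (array([-0.11839127, -0.66682492,  0.71691892]), array([ 0.60346781,  0.57863352, -0.54887502]))
{'time_s': 0.1, 'qpos': array([ 1.06742508e+00,  3.00381284e-01,  1.52148348e+00,  1.68586336e-05,
        1.32075269e+00, -6.65981880e-02]), 'joint_vel': array([-0.00196471, -0.00249089, -0.00148923, -0.00058039, -0.00072953,
       -0.0004851 ]), 'tau': array([ 2.49560166e-03, -5.32638717e+01, -3.53284192e+01,  7.10126921e-02,
        2.33927235e-02, -5.76605294e-05]), 'ee_pos': array([0.23254404, 0.49816188, 0.2049769 ]), 'eef_rot': array([-3.14057122e+00, -8.44928689e-05,  2.70481537e+00]), 'force': array([ 0.32402029,  0.50336544, -0.00840611]), 'moment': array([ 0.03404856, -0.01640185,  0.04360325]), 'grip_width': 0.09401037227706943}
```

View pics/scene0.png

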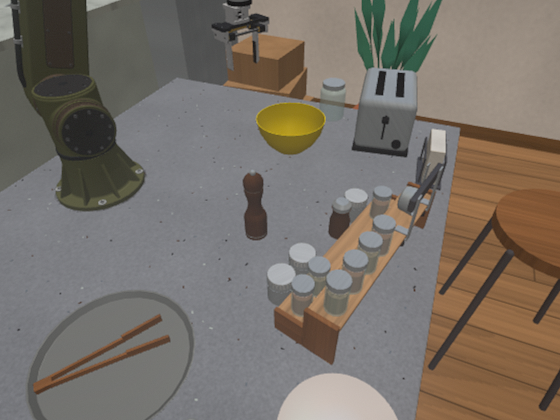

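View pics/side0.png

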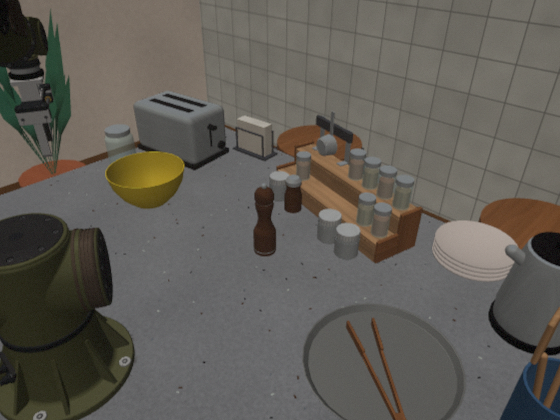

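The scene view shows the mill foot at about (256,232). The gap lies between the near tin pair (281,285 / 302,262) and the salt shaker (340,222). In the side view the mill foot is at (264,250), the salt at (293,208) and the tins at (330,230) and (347,245). I'll enlarge both.

```bash
python3 - <<'E'
import cv2,numpy as np
a=cv2.imread("pics/scene0.png")[160:340,230:430]; b=cv2.imread("pics/side0.png")[140:270,240:420]
cv2.imwrite("pics/c1.png",cv2.resize(a,None,fx=3.3,fy=3.3,interpolation=2)[:594]); cv2.imwrite("pics/c2.png",cv2.resize(b,None,fx=4,fy=4,interpolation=2))
E
```

```text
(no output)
```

View pics/c1.png

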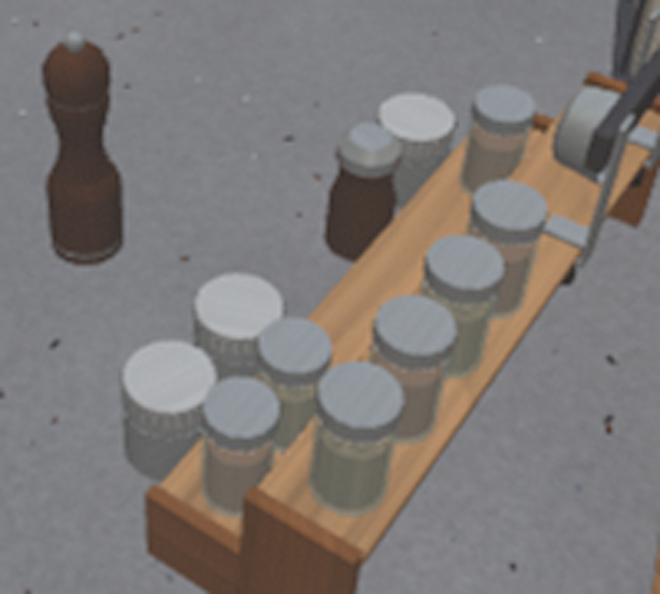

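View pics/c2.png

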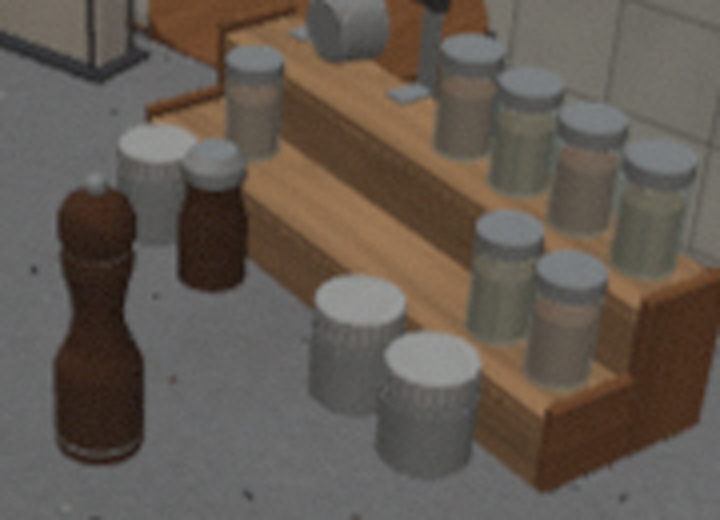

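c1 shows the mill knob top at (75,36), and tin lids centred at (168,377), (239,307) and (417,119). c2 shows the knob at (96,176), lids at (432,360), (360,301) and (157,145), the board's top front edge from about (150,113) to (545,412), and its bottom corner at (541,490).

```bash
python3 - <<'E'
from h import *
S=dict(np.load("pics/scene0.png.npz")); D=dict(np.load("pics/side0.png.npz"))
s=lambda u,v:(u/3.3+230,v/3.3+160); d=lambda u,v:(u/4+240,v/4+140)
P=lambda n,a,b,z:print(n,onz(S,*s(*a),z)[:2].round(4) if a else'',onz(D,*d(*b),z)[:2].round(4) if b else'')
P('mill knob',(75,36),(96,176),.193)
P('t1',(168,377),(432,360),.073);P('t2',(239,307),(360,301),.073);P('t3',(417,119),(157,145),.073)
P('saltTop',(371,125),(216,142),.105)
P('edge1',None,(150,113),.055);P('edge2',(149,490),(545,412),.055);P('corner',(149,552),(541,490),0)
# mill base: foot bottom front point midpoint
P('millbottomfront',(86,262),(99,461),0)
# board mid edge points scene/side
P('e',None,(260,202),.055);P('e',None,(300,228),.055)
E
```

```text
mill knob [ 0.5154 -0.0117] [ 0.5098 -0.0128]
t1 [ 0.6471 -0.1649] [ 0.6423 -0.166 ]
t2 [ 0.667  -0.0935] [ 0.6615 -0.0948]
t3 [0.724  0.1398] [0.7162 0.1378]
saltTop [0.7017 0.0805] [0.7066 0.0719]
edge1  [0.772  0.1994]
edge2 [ 0.6639 -0.2334] [ 0.6684 -0.2322]
corner [ 0.6659 -0.2398] [ 0.6661 -0.2391]
millbottomfront [ 0.5231 -0.0318] [ 0.4953 -0.0272]
e  [0.7316 0.0508]
e  [0.7249 0.0079]
```

```bash
python3 - <<'E'
from h import *
c=snap("wrist","pics/w0.png"); print(c["mtx"])
R=cv2.Rodrigues(np.array(c["rvec"],float))[0]; t=np.array(c["tvec"],float).ravel();print("cam",-R.T@t, "axis",R[2])
A=cv2.imread("pics/scene0.png")[0:70,200:285]; B=cv2.imread("pics/side0.png")[30:170,0:90]
r=lambda x:cv2.resize(x,(380,int(x.shape[0]*380/x.shape[1])),interpolation=2)
w=cv2.resize(cv2.imread("pics/w0.png"),(380,285))
L=np.vstack([r(A)[:313],w[:286]]);b=r(B);print(L.shape,b.shape)
H=max(len(L),len(b)); o=np.zeros((H,760,3),np.uint8);o[:len(L),:380]=L;o[:len(b),380:]=b
cv2.imwrite("pics/g.png",o[:600])
E
```

```text
[[325.1922621    0.         278.27476324]
 [  0.         325.1922621  209.26295854]
 [  0.           0.           1.        ]]
cam [0.15821541 0.53392023 0.38499081] axis [ 0.25662469 -0.12173009 -0.95881466]
(597, 380, 3) (591, 380, 3)
```

View pics/g.png

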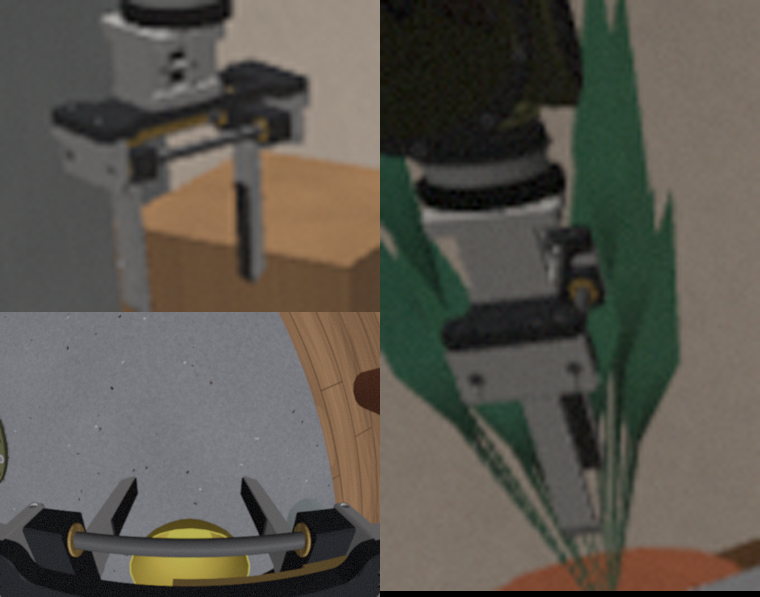

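The side crop shows the bar of the gripper body overhanging the fingers on all sides, by about 29 mm against a 28 mm foot radius. With the tool straight down, the body would hit the mill's head, so I need some tilt. I'll probe high up how the controller behaves at the reach limit.

{"method": "arm_command", "body": {"increments": [{"slide":[0,0,0.06]},{"slide":[0.02,0.04,0.12]},{"slide":[0.04,0.08,0.18]},{"slide":[0.07,0.13,0.2]},{"slide":[0.1,0.18,0.2]},{"slide":[0.13,0.23,0.2]},{"slide":[0.16,0.28,0.2]},{"slide":[0.18,0.33,0.2]}]}}

```text
invalid input
```

```bash
python3 -c "
from h import *
o=readout.get_obs()
for k in('time_s','qpos','ee_pos','eef_rot'):print(k,np.round(o[k],4))"
```

```text
time_s 0.15
qpos [ 1.0674  0.3004  1.5214 -0.      1.3207 -0.0666]
ee_pos [0.2326 0.4982 0.205 ]
eef_rot [-3.1407e+00 -1.0000e-04  2.7049e+00]
```

{"method": "arm_command", "body": {"increments": [{"gripper":1,"yaw":0,"slide":[0,0,0.06]},{"gripper":1,"yaw":0,"slide":[0.02,0.04,0.12]},{"gripper":1,"yaw":0,"slide":[0.04,0.08,0.18]},{"gripper":1,"yaw":0,"slide":[0.07,0.13,0.2]},{"gripper":1,"yaw":0,"slide":[0.1,0.18,0.2]},{"gripper":1,"yaw":0,"slide":[0.13,0.23,0.2]},{"gripper":1,"yaw":0,"slide":[0.16,0.28,0.2]},{"gripper":1,"yaw":0,"slide":[0.18,0.33,0.2]}]}}

```text
time_s: 1.15
ee_pos: [0.3431, 0.6892, 0.3551]
eef_rot: [3.112, 0.0, 2.704]
force: [1.7, 0.3, -0.5]
grip_width: 0.094
```

```bash
python3 -c "
from h import *
o=readout.get_obs()
for k in('time_s','qpos','ee_pos','eef_rot'):print(k,np.round(o[k],4))"
```

```text
time_s 1.15
qpos [ 1.0607e+00  9.1280e-01  2.3830e-01  1.9000e-03  1.9608e+00 -7.2100e-02]
ee_pos [0.3431 0.6892 0.3551]
eef_rot [3.1118e+00 4.0000e-04 2.7044e+00]
```

At the limit (q3 = 0.238) a small tilt of 0.03 rad appears. I'll push further to see whether it grows and persists.

{"method": "arm_command", "body": {"increments": [{"gripper":0,"yaw":0,"slide":[0.03,0.05,0]},{"gripper":0,"yaw":0,"slide":[0.06,0.1,0]},{"gripper":0,"yaw":0,"slide":[0.09,0.15,0]},{"gripper":0,"yaw":0,"slide":[0.1,0.2,0]}]}}

```text
time_s: 1.65
ee_pos: [0.3654, 0.7209, 0.3045]
eef_rot: [3.064, 0.002, 2.704]
force: [0.2, 1.1, -0.5]
grip_width: 0.0576
```

```bash
python3 -c "
from h import *
o=readout.get_obs()
for k in('time_s','qpos','ee_pos','eef_rot'):print(k,np.round(o[k],4))"
```

```text
time_s 1.65
qpos [ 1.0552  0.9808  0.2351  0.004   1.8478 -0.0772]
ee_pos [0.3654 0.7209 0.3045]
eef_rot [3.0637e+00 2.3000e-03 2.7043e+00]
```

{"method": "arm_command", "body": {"increments": [{"gripper":0,"yaw":0,"slide":[-0.02,-0.04,0.02]},{"gripper":0,"yaw":0,"slide":[-0.04,-0.08,0.02]},{"gripper":0,"yaw":0,"slide":[-0.06,-0.12,0.02]},{"gripper":0,"yaw":0,"slide":[-0.08,-0.16,0.02]},{"gripper":0,"yaw":0,"slide":[-0.08,-0.16,0.02]}]}}

```text
time_s: 2.28
ee_pos: [0.2831, 0.5579, 0.3248]
eef_rot: [3.066, 0.002, 2.705]
force: [0.9, 0.9, 0.6]
grip_width: 0.0068
```

```bash
python3 -c "
from h import *
o=readout.get_obs()
for k in('time_s','qpos','ee_pos','eef_rot'):print(k,np.round(o[k],4))"
```

```text
time_s 2.275
qpos [ 1.0406  0.3743  1.1528  0.005   1.5387 -0.0937]
ee_pos [0.2831 0.5579 0.3248]
eef_rot [3.0657e+00 2.1000e-03 2.7050e+00]
```

The tilt persists when the arm comes back in, so it can be built up at the reach limit. The push runs along +x from the robot, so I'll swing to azimuth about -10°, turn the yaw to π (camera toward the robot) and build the tilt there, high above the shelf.

{"method": "arm_command", "body": {"increments": [{"gripper":0.35,"yaw":0.1,"slide":[0.05,-0.02,0.03]},{"gripper":0.35,"yaw":0.2,"slide":[0.1,-0.05,0.06]},{"gripper":0.35,"yaw":0.3,"slide":[0.15,-0.09,0.08]},{"gripper":0.35,"yaw":0.4,"slide":[0.19,-0.13,0.08]},{"gripper":0.35,"yaw":0.437,"slide":[0.23,-0.18,0.08]},{"gripper":0.35,"yaw":0.437,"slide":[0.27,-0.23,0.08]},{"gripper":0.35,"yaw":0.437,"slide":[0.3,-0.28,0.08]},{"gripper":0.35,"yaw":0.437,"slide":[0.33,-0.33,0.08]}]}}

```text
time_s: 3.28
ee_pos: [0.6168, 0.2294, 0.4046]
eef_rot: [3.064, 0.004, -3.142]
force: [-0.1, -0.1, -0.3]
grip_width: 0.0329
```

{"method": "arm_command", "body": {"increments": [{"gripper":0.35,"yaw":0,"slide":[0.02,-0.05,0]},{"gripper":0.35,"yaw":0,"slide":[0.04,-0.1,0]},{"gripper":0.35,"yaw":0,"slide":[0.06,-0.15,0]},{"gripper":0.35,"yaw":0,"slide":[0.07,-0.2,0]},{"gripper":0.35,"yaw":0,"slide":[0.08,-0.25,0]},{"gripper":0.35,"yaw":0,"slide":[0.09,-0.3,0]},{"gripper":0.35,"yaw":0,"slide":[0.1,-0.35,0]}]}}

```text
time_s: 4.15
ee_pos: [0.7157, -0.1206, 0.4047]
eef_rot: [3.065, 0.004, -3.141]
force: [0.1, -0.5, 0.6]
grip_width: 0.0328
```

```bash
python3 -c "
from h import *
from scipy.optimize import least_squares as ls
o=readout.get_obs()
for k in('time_s','qpos','ee_pos','eef_rot'):print(k,np.round(o[k],4))
Q=[[.3004,1.5214,1.3207],[.9128,.2383,1.9608],[.9808,.2351,1.8478],[.3743,1.1528,1.5387],list(o['qpos'][[1,2,4]])]
P=[[.2326,.4982,.205],[.3431,.6892,.3551],[.3654,.7209,.3045],[.2831,.5579,.3248],list(o['ee_pos'])]
def fk(p,q):
  a=np.cumsum(q);return np.array([p[0]+p[1]*np.sin(a[0])+p[2]*np.sin(a[1])+p[3]*np.cos(a[1])+p[4]*np.sin(a[2]),p[5]+p[1]*np.cos(a[0])+p[2]*np.cos(a[1])-p[3]*np.sin(a[1])+p[4]*np.cos(a[2])])
f=lambda p:np.concatenate([fk(p,q)-[np.hypot(x[0],x[1]),x[2]] for q,x in zip(Q,P)]+[.001*(p-[0,.4,.4,0,.25,.3])])
r=ls(f,[0,.4,.4,0,.25,.3]);print(r.x.round(4),np.abs(r.fun[:10]).max()); np.save('fk.npy',r.x)
"
```

```text
time_s 4.15
qpos [-0.2454  0.8142  0.2962  0.0843  2.0444 -1.7788]
ee_pos [ 0.7157 -0.1206  0.4047]
eef_rot [ 3.0653  0.0041 -3.1412]
[0.0013 0.4238 0.4478 0.0414 0.2637 0.2152] 0.0005006187067889134
```

{"method": "arm_command", "body": {"increments": [{"gripper":0.35,"yaw":0,"slide":[0.06,-0.01,0]},{"gripper":0.35,"yaw":0,"slide":[0.12,-0.02,0]},{"gripper":0.35,"yaw":0,"slide":[0.18,-0.03,0]},{"gripper":0.35,"yaw":0,"slide":[0.24,-0.04,0]},{"gripper":0.35,"yaw":0,"slide":[0.3,-0.05,0]},{"gripper":0.35,"yaw":0,"slide":[0.36,-0.06,0]},{"gripper":0.35,"yaw":0,"slide":[0.42,-0.07,0]},{"gripper":0.35,"yaw":0,"slide":[0.48,-0.08,0]}]}}

```text
time_s: 5.15
ee_pos: [0.7889, -0.1264, 0.2966]
eef_rot: [3.071, 0.043, 3.139]
force: [0.3, -0.3, 0.6]
grip_width: 0.0326
```

```bash
python3 -c "
from h import *
o=readout.get_obs()
for k in('time_s','qpos','ee_pos','eef_rot'):print(k,np.round(o[k],4))"
```

```text
time_s 5.15
qpos [-0.2313  0.9913  0.2346  0.0825  1.8889 -1.7739]
ee_pos [ 0.7889 -0.1264  0.2966]
eef_rot [3.0711 0.0428 3.1388]
```

{"method": "arm_command", "body": {"increments": [{"gripper":0.35,"yaw":0,"slide":[0.05,-0.01,0.04]},{"gripper":0.35,"yaw":0,"slide":[0.1,-0.02,0.08]},{"gripper":0.35,"yaw":0,"slide":[0.15,-0.03,0.12]},{"gripper":0.35,"yaw":0,"slide":[0.2,-0.04,0.16]},{"gripper":0.35,"yaw":0,"slide":[0.25,-0.05,0.2]},{"gripper":0.35,"yaw":0,"slide":[0.3,-0.06,0.24]},{"gripper":0.35,"yaw":0,"slide":[0.35,-0.07,0.28]},{"gripper":0.35,"yaw":0,"slide":[0.4,-0.08,0.32]}]}}

```text
time_s: 6.15
ee_pos: [0.7728, -0.1256, 0.3523]
eef_rot: [3.077, 0.082, 3.136]
force: [-0.8, -1.2, 0.0]
grip_width: 0.0329
```

```bash
python3 -c "
from h import *
o=readout.get_obs()
for k in('time_s','qpos','ee_pos','eef_rot'):print(k,np.round(o[k],4))"
```

```text
time_s 6.15
qpos [-0.2362  0.9197  0.2356  0.0871  1.9204 -1.7715]
ee_pos [ 0.7728 -0.1256  0.3523]
eef_rot [3.0767 0.0816 3.1361]
```

{"method": "arm_command", "body": {"increments": [{"gripper":0.35,"yaw":0,"slide":[0.05,-0.01,0.04]}]}}

```text
time_s: 6.28
ee_pos: [0.7758, -0.1265, 0.3648]
eef_rot: [3.081, 0.116, 3.134]
force: [0.6, 0.3, 0.8]
grip_width: 0.0328
```

{"method": "arm_command", "body": {"increments": [{"gripper":0.35,"yaw":0,"slide":[0.05,-0.01,0.04]}]}}

```text
time_s: 6.4
ee_pos: [0.7789, -0.1275, 0.3788]
eef_rot: [3.087, 0.153, 3.132]
force: [-0.0, -1.0, 1.1]
grip_width: 0.0328
```

{"method": "arm_command", "body": {"increments": [{"gripper":0.35,"yaw":0,"slide":[0.3,-0.05,0.2]}]}}

```text
time_s: 6.52
ee_pos: [0.7851, -0.1275, 0.3869]
eef_rot: [3.092, 0.19, 3.13]
force: [-0.2, -0.7, 0.1]
grip_width: 0.0328
```

{"method": "arm_command", "body": {"increments": [{"gripper":0.35,"yaw":0,"slide":[0.3,-0.05,0.2]}]}}

```text
time_s: 6.65
ee_pos: [0.7918, -0.1273, 0.393]
eef_rot: [3.096, 0.223, 3.128]
force: [0.6, 0.0, -0.5]
grip_width: 0.0328
```

One-row calls gain about 0.035 rad each, in the right direction: the fingers point away from the robot. I'll continue to about 0.45.

{"method": "arm_command", "body": {"increments": [{"gripper":0.35,"yaw":0,"slide":[0.3,-0.06,0.22]}]}}

```text
time_s: 6.78
ee_pos: [0.797, -0.1287, 0.4016]
eef_rot: [3.101, 0.258, 3.127]
force: [-0.5, 0.9, -0.8]
grip_width: 0.033
```

{"method": "arm_command", "body": {"increments": [{"gripper":0.35,"yaw":0,"slide":[0.3,-0.06,0.22]}]}}

```text
time_s: 6.9
ee_pos: [0.8024, -0.1304, 0.4109]
eef_rot: [3.106, 0.294, 3.125]
force: [0.0, -0.7, -1.3]
grip_width: 0.0331
```

{"method": "arm_command", "body": {"increments": [{"gripper":0.35,"yaw":0,"slide":[0.3,-0.06,0.22]}]}}

```text
time_s: 7.02
ee_pos: [0.8081, -0.1319, 0.4196]
eef_rot: [3.111, 0.33, 3.124]
force: [0.6, 0.4, -0.4]
grip_width: 0.0325
```

{"method": "arm_command", "body": {"increments": [{"gripper":0.35,"yaw":0,"slide":[0.3,-0.06,0.22]}]}}

```text
time_s: 7.15
ee_pos: [0.8142, -0.1334, 0.4279]
eef_rot: [3.116, 0.367, 3.123]
force: [-0.0, -0.1, 0.6]
grip_width: 0.0331
```

{"method": "arm_command", "body": {"increments": [{"gripper":0.35,"yaw":0,"slide":[0.3,-0.06,0.22]}]}}

```text
time_s: 7.28
ee_pos: [0.8204, -0.1348, 0.436]
eef_rot: [3.12, 0.403, 3.122]
force: [-0.6, -0.4, -0.4]
grip_width: 0.0326
```

{"method": "arm_command", "body": {"increments": [{"gripper":0.35,"yaw":0,"slide":[0.3,-0.06,0.22]}]}}

```text
time_s: 7.4
ee_pos: [0.8269, -0.1363, 0.4438]
eef_rot: [3.125, 0.439, 3.121]
force: [-0.2, -0.7, 0.0]
grip_width: 0.033
```

{"method": "arm_command", "body": {"increments": [{"gripper":0.35,"yaw":0,"slide":[0.3,-0.06,0.22]}]}}

```text
time_s: 7.52
ee_pos: [0.8335, -0.1379, 0.4516]
eef_rot: [3.13, 0.476, 3.121]
force: [0.7, -1.0, 0.5]
grip_width: 0.0331
```

{"method": "arm_command", "body": {"increments": [{"gripper":0.35,"yaw":0,"slide":[0.3,-0.06,0.22]}]}}

```text
time_s: 7.65
ee_pos: [0.8403, -0.1394, 0.4593]
eef_rot: [3.135, 0.513, 3.12]
force: [-0.2, 0.6, 1.1]
grip_width: 0.0329
```

```bash
python3 -c "
from h import *
o=readout.get_obs()
for k in('time_s','qpos','ee_pos','eef_rot'):print(k,np.round(o[k],4))
# salt refine: axis x,y from base points and ray centre fits
S=dict(np.load('pics/scene0.png.npz')); D=dict(np.load('pics/side0.png.npz'))
for c,uv in((S,(353/3.3+230,262/3.3+160)),(D,(211/4+240,290/4+140))):
  p=onz(c,*uv)[:2]; o_=ray(c,*uv)[0][:2]; v=o_-p; print('salt base',p-v/np.linalg.norm(v)*.025)
from scipy.optimize import brentq,least_squares
p=np.load('fk.npy')
def fk(p,q):
  a=np.cumsum(q);return np.array([p[0]+p[1]*np.sin(a[0])+p[2]*np.sin(a[1])+p[3]*np.cos(a[1])+p[4]*np.sin(a[2]),p[5]+p[1]*np.cos(a[0])+p[2]*np.cos(a[1])-p[3]*np.sin(a[1])+p[4]*np.cos(a[2])])
for th in(.4,.48):
 for r,z in((.45,.02),(.45,.25),(.66,.02),(.40,.02)):
  s=least_squares(lambda q:np.r_[fk(p,q)-[r,z],sum(q)-np.pi+th],[.4,1.6,1.]);print(th,r,z,s.x.round(2),s.cost)
"
```

```text
time_s 7.65
qpos [-0.2438  0.8205  0.2356  0.1144  1.5844 -1.7639]
ee_pos [ 0.8403 -0.1394  0.4593]
eef_rot [3.1355 0.5127 3.1202]
salt base [0.70364869 0.07049072]
salt base [0.70473874 0.07087937]
0.4 0.45 0.02 [0.21 2.23 0.31] 2.0076327382553693e-20
0.4 0.45 0.25 [-0.19  1.99  0.95] 1.5564461716103863e-18
0.4 0.66 0.02 [0.57 1.66 0.51] 3.558131076833938e-28
0.4 0.4 0.02 [0.11 2.35 0.28] 1.2769185993103047e-19
0.48 0.45 0.02 [0.19 2.28 0.19] 1.064144308188272e-18
0.48 0.45 0.25 [-0.24  2.04  0.86] 7.717419791060473e-18
0.48 0.66 0.02 [0.55 1.72 0.39] 4.284453955332971e-25
0.48 0.4 0.02 [0.1  2.4  0.16] 7.014288469865193e-18
```

The tilt is 0.51 rad. My estimates are mill at about (0.512,-0.009) and target axis at about (0.691,-0.012), so the push is almost pure +x. Now I'll come back and go down behind the mill.

{"method": "arm_command", "body": {"increments": [{"gripper":0.35,"yaw":0,"slide":[-0.05,0.016,-0.01]},{"gripper":0.35,"yaw":0,"slide":[-0.1,0.032,-0.03]},{"gripper":0.35,"yaw":0,"slide":[-0.15,0.048,-0.05]},{"gripper":0.35,"yaw":0,"slide":[-0.2,0.064,-0.07]},{"gripper":0.35,"yaw":0,"slide":[-0.25,0.08,-0.09]},{"gripper":0.35,"yaw":0,"slide":[-0.3,0.096,-0.11]},{"gripper":0.35,"yaw":0,"slide":[-0.36,0.112,-0.13]},{"gripper":0.35,"yaw":0,"slide":[-0.41,0.129,-0.15]}]}}

```text
time_s: 8.65
ee_pos: [0.4728, -0.0239, 0.3254]
eef_rot: [3.135, 0.512, 3.12]
force: [0.1, 0.7, 1.0]
grip_width: 0.0329
```

{"method": "arm_command", "body": {"increments": [{"gripper":0.35,"yaw":0.02,"slide":[0,0,-0.04]},{"gripper":0.35,"yaw":0.02,"slide":[0,0,-0.08]},{"gripper":0.35,"yaw":0.02,"slide":[0,0,-0.12]},{"gripper":0.35,"yaw":0.02,"slide":[0,0,-0.16]},{"gripper":0.35,"yaw":0.02,"slide":[0,0,-0.2]},{"gripper":0.35,"yaw":0.02,"slide":[0,0,-0.23]},{"gripper":0.35,"yaw":0.02,"slide":[0,0,-0.24]},{"gripper":0.35,"yaw":0.02,"slide":[0,0,-0.24]}]}}

```text
time_s: 9.65
ee_pos: [0.4747, -0.0244, 0.0861]
eef_rot: [3.135, 0.511, 3.14]
force: [-0.1, -0.8, 0.1]
grip_width: 0.033
```

```bash
python3 - <<'E'
from h import *
o=readout.get_obs()
for k in('time_s','qpos','ee_pos','eef_rot','force'):print(k,np.round(o[k],4))
a=snap("scene","pics/s1.png");b=snap("side","pics/d1.png")
A=cv2.resize(cv2.imread("pics/s1.png")[90:290,130:330],(400,400),interpolation=2);B=cv2.resize(cv2.imread("pics/d1.png")[90:290,150:350],(400,400),interpolation=2)
cv2.imwrite("pics/m1.png",np.hstack([A,B]))
E
```

```text
time_s 9.65
qpos [-0.1824  0.0667  2.2126  0.263   0.3714 -1.975 ]
ee_pos [ 0.4747 -0.0244  0.0861]
eef_rot [3.1351 0.5106 3.1403]
force [-0.1329 -0.8475  0.0676]
```

View pics/m1.png

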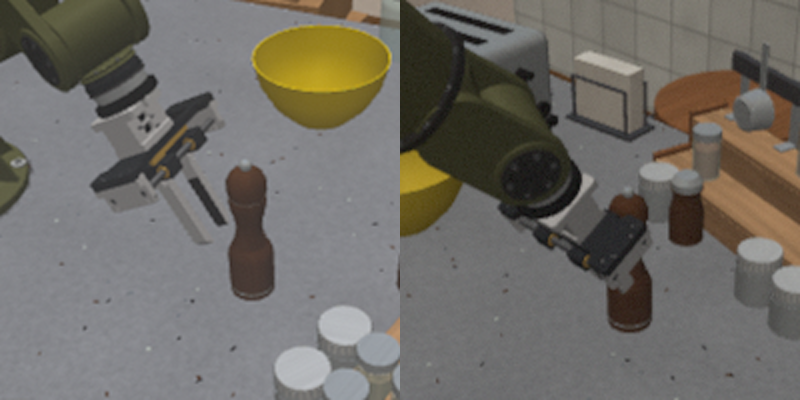

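The tips stand just behind the mill, at x 0.475 because the arm lagged. I'll back off, centre in y, and check which side the wrist camera is on.

{"method": "arm_command", "body": {"increments": [{"gripper":0.35,"yaw":0,"slide":[-0.02,0.004,0]},{"gripper":0.35,"yaw":0,"slide":[-0.04,0.01,0]},{"gripper":0.35,"yaw":0,"slide":[-0.045,0.014,-0.02]},{"gripper":0.35,"yaw":0,"slide":[-0.045,0.014,-0.045]},{"gripper":0.35,"yaw":0,"slide":[-0.045,0.014,-0.065]},{"gripper":0.35,"yaw":0,"slide":[-0.045,0.014,-0.068]},{"gripper":0.35,"yaw":0,"slide":[-0.045,0.014,-0.068]}]}}

```text
time_s: 10.62
ee_pos: [0.4301, -0.0103, 0.0187]
eef_rot: [3.135, 0.512, 3.14]
force: [-1.0, 0.2, 0.5]
grip_width: 0.0328
```

```bash
python3 - <<'E'
from h import *
o=readout.get_obs()
for k in('time_s','qpos','ee_pos','eef_rot','force'):print(k,np.round(o[k],4))
c=snap("wrist","pics/w1.png");R=cv2.Rodrigues(np.array(c["rvec"],float))[0];print("cam",-R.T@np.array(c["tvec"],float).ravel(),R[2])
snap("scene","pics/s2.png");snap("side","pics/d2.png")
A=cv2.resize(cv2.imread("pics/s2.png")[120:270,130:280],(400,400),interpolation=2);B=cv2.resize(cv2.imread("pics/d2.png")[150:300,180:330],(400,400),interpolation=2)
cv2.imwrite("pics/m2.png",np.hstack([A,B]))
E
```

```text
time_s 10.625
qpos [-0.1634  0.1538  2.3579  0.6046  0.1513 -2.3118]
ee_pos [ 0.4301 -0.0103  0.0187]
eef_rot [3.1349 0.5116 3.1403]
force [-1.0155  0.1513  0.5217]
cam [ 0.27070365 -0.01075034  0.13521407] [ 0.71678592  0.00522374 -0.69727374]
```

View pics/m2.png

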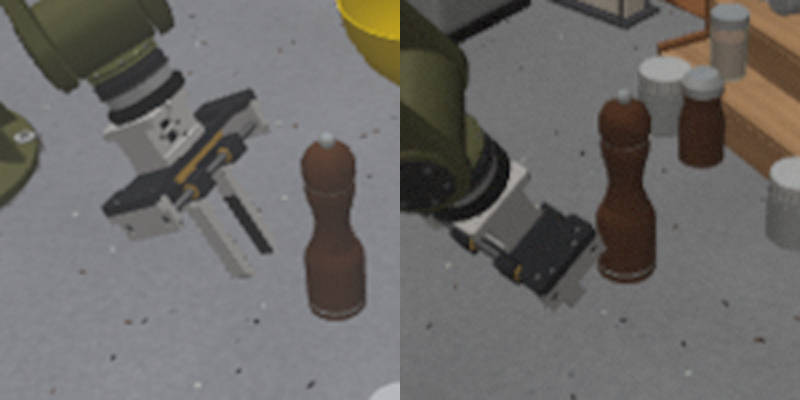

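The wrist camera is behind the hand and the tips (TCP z 19 mm) are clear of the foot, aimed at its middle. Now I'll push gently.

{"method": "arm_command", "body": {"increments": [{"gripper":0.35,"yaw":0,"slide":[0.01,0,0]},{"gripper":0.35,"yaw":0,"slide":[0.02,0,0]},{"gripper":0.35,"yaw":0,"slide":[0.03,0,0]},{"gripper":0.35,"yaw":0,"slide":[0.04,0,0]},{"gripper":0.35,"yaw":0,"slide":[0.048,0,0]},{"gripper":0.35,"yaw":0,"slide":[0.055,0,0]},{"gripper":0.35,"yaw":0,"slide":[0.062,0,0]},{"gripper":0.35,"yaw":0,"slide":[0.07,0,0]}]}}

```text
time_s: 11.78
ee_pos: [0.4997, -0.0103, 0.0176]
eef_rot: [3.135, 0.51, 3.14]
force: [-1.9, 0.5, -0.3]
grip_width: 0.0327
```

```bash
python3 - <<'E'
from h import *
o=readout.get_obs()
for k in('time_s','qpos','ee_pos','eef_rot','force'):print(k,np.round(o[k],4))
snap("scene","pics/s3.png");snap("side","pics/d3.png")
A=cv2.resize(cv2.imread("pics/s3.png")[120:270,160:310],(400,400),interpolation=2);B=cv2.resize(cv2.imread("pics/d3.png")[140:290,200:350],(400,400),interpolation=2)
cv2.imwrite("pics/m3.png",np.hstack([A,B]))
E
```

```text
time_s 11.775
qpos [-0.132   0.2821  2.184   0.3935  0.1839 -2.0726]
ee_pos [ 0.4997 -0.0103  0.0176]
eef_rot [3.135  0.5097 3.1403]
force [-1.9261  0.4881 -0.2592]
```

View pics/m3.png

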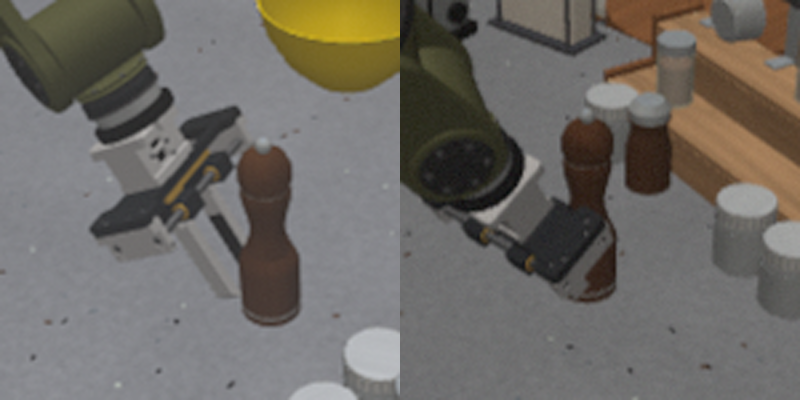

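The mill is upright with both fingertips on its foot (knob at scene (259,172), side (270,182)) and the body well clear. Continuing.

{"method": "arm_command", "body": {"increments": [{"gripper":0.35,"yaw":0,"slide":[0.006,0,0]},{"gripper":0.35,"yaw":0,"slide":[0.014,0,0]},{"gripper":0.35,"yaw":0,"slide":[0.023,0,0]},{"gripper":0.35,"yaw":0,"slide":[0.032,0,0]},{"gripper":0.35,"yaw":0,"slide":[0.041,0,0]},{"gripper":0.35,"yaw":0,"slide":[0.05,-0.001,0]},{"gripper":0.35,"yaw":0,"slide":[0.058,-0.001,0]},{"gripper":0.35,"yaw":0,"slide":[0.064,-0.001,0]}]}}

```text
time_s: 12.88
ee_pos: [0.5639, -0.0113, 0.0177]
eef_rot: [3.135, 0.51, 3.14]
force: [-2.4, -0.8, -0.1]
grip_width: 0.0327
```

{"method": "arm_command", "body": {"increments": [{"gripper":0.35,"yaw":0,"slide":[0.006,0,0]},{"gripper":0.35,"yaw":0,"slide":[0.014,0,0]},{"gripper":0.35,"yaw":0,"slide":[0.023,0,0]},{"gripper":0.35,"yaw":0,"slide":[0.032,0,0]},{"gripper":0.35,"yaw":0,"slide":[0.041,0,0]},{"gripper":0.35,"yaw":0,"slide":[0.05,-0.001,0]},{"gripper":0.35,"yaw":0,"slide":[0.058,-0.001,0]},{"gripper":0.35,"yaw":0,"slide":[0.064,-0.001,0]}]}}

```text
time_s: 13.88
ee_pos: [0.6279, -0.0124, 0.0177]
eef_rot: [3.135, 0.51, 3.14]
force: [-2.4, 0.3, 0.2]
grip_width: 0.0331
```

```bash
python3 - <<'E'
from h import *
o=readout.get_obs()
for k in('time_s','qpos','ee_pos','eef_rot','force'):print(k,np.round(o[k],4))
snap("scene","pics/s4.png");snap("side","pics/d4.png")
A=cv2.resize(cv2.imread("pics/s4.png")[140:290,210:360],(400,400),interpolation=2);B=cv2.resize(cv2.imread("pics/d4.png")[120:270,230:380],(400,400),interpolation=2)
cv2.imwrite("pics/m4.png",np.hstack([A,B]))
E
```

```text
time_s 13.875
qpos [-0.102   0.4949  1.845   0.1894  0.2992 -1.8398]
ee_pos [ 0.6279 -0.0124  0.0177]
eef_rot [3.1351 0.5102 3.1402]
force [-2.3792  0.2903  0.1724]
```

View pics/m4.png

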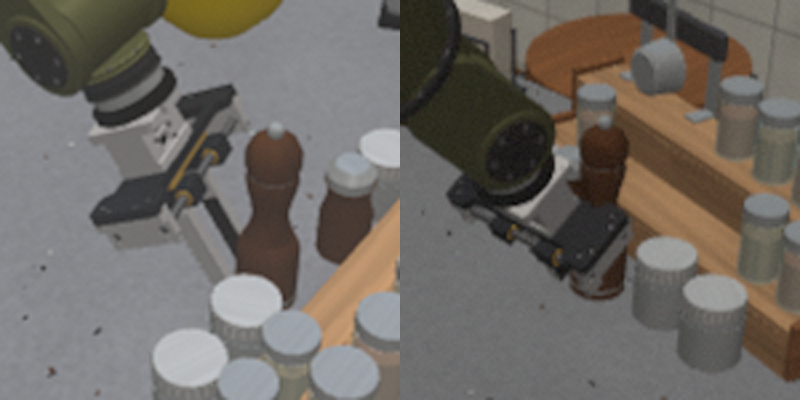

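Still upright, with the knob at scene (313,186) and side (307,163). Checking the position against the target.

```bash
python3 - <<'E'
from h import *
S=dict(np.load("pics/s4.png.npz")); D=dict(np.load("pics/d4.png.npz"))
print(onz(S,313.1,186.1,.193),onz(D,306.9,163.1,.193))
# knob & base predicted at target for compare
for c in (S,D): print(proj(c,[[.691,-.012,.193],[.691,-.012,0],[.7195,-.019,.055],[.72,-.019,0]]).round(1))
E
```

```text
[ 0.65624622 -0.01253169  0.193     ] [ 0.6572724  -0.01406983  0.193     ]
[[329.1 189.9]
 [322.8 253.3]
 [335.5 242.6]
 [333.6 258.9]]
[[315.1 158.5]
 [311.5 221.1]
 [321.2 201.4]
 [320.2 218. ]]
```

{"method": "arm_command", "body": {"increments": [{"gripper":0.35,"yaw":0,"slide":[0.005,0,0]},{"gripper":0.35,"yaw":0,"slide":[0.011,0,0]},{"gripper":0.35,"yaw":0,"slide":[0.017,0,0]},{"gripper":0.35,"yaw":0,"slide":[0.022,0,0]},{"gripper":0.35,"yaw":0,"slide":[0.026,0,0]},{"gripper":0.35,"yaw":0,"slide":[0.029,0,0]},{"gripper":0.35,"yaw":0,"slide":[0.03,0,0]}]}}

```text
time_s: 14.85
ee_pos: [0.6575, -0.0123, 0.0177]
eef_rot: [3.135, 0.51, 3.14]
force: [-2.5, -0.3, -0.0]
grip_width: 0.033
```

{"method": "arm_command", "body": {"increments": [{"gripper":0.35,"yaw":0,"slide":[0.001,0,0]},{"gripper":0.35,"yaw":0,"slide":[0.002,0,0]}]}}

```text
time_s: 15.1
ee_pos: [0.6594, -0.0123, 0.0177]
eef_rot: [3.135, 0.51, 3.14]
force: [-2.7, 0.3, -0.8]
grip_width: 0.0326
```

No board contact yet (2.5 N is just friction). I'll creep 1 mm at a time until the force rises.

{"method": "arm_command", "body": {"increments": [{"gripper":0.35,"yaw":0,"slide":[0.001,0,0]}]}}

```text
time_s: 15.22
ee_pos: [0.6604, -0.0123, 0.0178]
eef_rot: [3.135, 0.51, 3.14]
force: [-2.5, 0.4, 0.0]
grip_width: 0.033
```

{"method": "arm_command", "body": {"increments": [{"gripper":0.35,"yaw":0,"slide":[0.001,0,0]}]}}

```text
time_s: 15.35
ee_pos: [0.6611, -0.0123, 0.0175]
eef_rot: [3.135, 0.509, 3.14]
force: [-8.9, 0.4, 3.7]
grip_width: 0.0325
```

{"method": "arm_command", "body": {"increments": [{"gripper":0.35,"yaw":0,"slide":[0.001,0,0]}]}}

```text
time_s: 15.48
ee_pos: [0.6615, -0.0122, 0.0172]
eef_rot: [3.135, 0.508, 3.14]
force: [-15.8, -1.0, 7.7]
grip_width: 0.033
```

The board was reached at TCP x 0.661, as predicted, and the force rose to 16 N. Now I'll back straight off.

{"method": "arm_command", "body": {"increments": [{"gripper":0.35,"yaw":0,"slide":[-0.002,0,0]},{"gripper":0.35,"yaw":0,"slide":[-0.006,0,0]},{"gripper":0.35,"yaw":0,"slide":[-0.015,0,0]},{"gripper":0.35,"yaw":0,"slide":[-0.035,0,0]},{"gripper":0.35,"yaw":0,"slide":[-0.065,0,0]},{"gripper":0.35,"yaw":0,"slide":[-0.1,0,0.01]},{"gripper":0.35,"yaw":0,"slide":[-0.14,0,0.03]},{"gripper":0.35,"yaw":0,"slide":[-0.17,0,0.05]}]}}

```text
time_s: 16.48
ee_pos: [0.4905, -0.0123, 0.068]
eef_rot: [3.135, 0.51, 3.14]
force: [1.0, -0.6, 1.0]
grip_width: 0.033
```

{"method": "arm_command", "body": {"increments": [{"gripper":0.35,"yaw":0,"slide":[0,0,0.02]},{"gripper":0.35,"yaw":0,"slide":[-0.01,0,0.05]},{"gripper":0.35,"yaw":0,"slide":[-0.02,0,0.08]},{"gripper":0.35,"yaw":0,"slide":[-0.02,0,0.08]}]}}

```text
time_s: 16.98
ee_pos: [0.4727, -0.0124, 0.1497]
eef_rot: [3.136, 0.515, 3.141]
force: [0.2, 0.1, 0.4]
grip_width: 0.0329
```

```bash
python3 - <<'E'
from h import *
o=readout.get_obs()
for k in('time_s','qpos','ee_pos','force'):print(k,np.round(o[k],4))
snap("scene","pics/s5.png");snap("side","pics/d5.png")
A=cv2.resize(cv2.imread("pics/s5.png")[160:310,250:400],(400,400),interpolation=2);B=cv2.resize(cv2.imread("pics/d5.png")[120:270,230:380],(400,400),interpolation=2)
cv2.imwrite("pics/m5.png",np.hstack([A,B]))
E
```

```text
time_s 16.975
qpos [-0.1487 -0.0693  2.1634  0.1517  0.5434 -1.8297]
ee_pos [ 0.4727 -0.0124  0.1497]
force [0.2335 0.1218 0.3955]
```

View pics/m5.png

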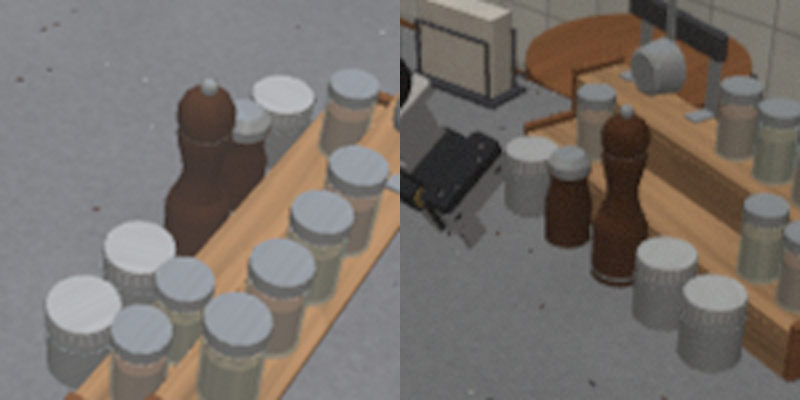

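The mill stands upright against the board. Its knob is at scene (328,190) and side (315,160), against a prediction of (329,190) and (315,159) for the target. It sits midway between salt and tin, the neighbours are unmoved and the fingers are clear.

```bash
python3 -c "
from h import *
print(job.hand_in())"
```

```text
the job is handed in; nothing more can be done
None
```

The pepper mill is back in its gap, upright against the shelf's front board and about midway between the salt shaker and the nearest tin. I handed the job in at about 17 s of the 53 s allowed.

**How it was done:** with the tool straight down, the gripper body would have hit the mill's head. I tilted the hand back about 0.51 rad by working it against the arm's reach limit, high above the shelf. I then pushed the foot with both fingertips about 20 mm up. The sliding force was about 2.5 N. It rose to 16 N when the mill met the board, and I backed straight off.

**Last checks:**
- **Position:** in both camera views the mill's knob was within about 2 pixels of where the target position predicted.
- **Surroundings:** the tins and salt shaker looked unmoved, and the robot was clear with no force on it. I did not check the bowl, tray or tongs again; the planned path stayed clear of them.
- **Uncertainty:** the gap's middle came out a few millimetres apart by different estimates, 3 mm between the neighbours' centres and the free space. The shelf's end corner disagreed by about 9 mm. I placed the mill by its neighbours.

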